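Set and lock the chocolate warmer, then aim the thermometer

ROBOT

A 6-joint arm with a two-finger parallel gripper is mounted at the origin on the work surface. World frame = base frame: x ahead of the robot, y to its left, z up, the work surface at z = 0. Lengths are in m, angles in rad, forces in N, time in s.
With the tool pointing down it reaches from about 0.325 to 0.85 m from the base axis. Payload 15.5 kg.
Tool frame: the origin (TCP) lies at the very end of the fingers, on their centre line; the grasp point (between the pads) lies 19 mm behind it; z points along the fingers, y is the line along which they close (so a half turn about z gives the same grasp; the last joint's range is limited). The gripper opens to 91 mm and grips with 3 to 60 N. Pads are 32 mm wide; open, the fingers measure 118 mm over their backs; the gripper's body (76 mm by 178 mm) begins 60 mm behind the grasp point.
Start: joints at [-1.222, 0.494, 1.345, -0, 1.302, -0.096], TCP at [0.268, -0.564, 0.214] pointing down, gripper open.
Joint ranges: [-2.91, 2.91], [-0.82, 2.16], [0.22, 2.67], [-1.22, 4.37], [0.12, 2.79], [-3.08, 3.08]. Speed limits (rad/s): [1.89, 1.89, 2.57, 3.01, 3.01, 3.01].

INTERFACE

Orientations are given as [roll, pitch, yaw] about the fixed x, y, z axes, in that order (R = Rz(yaw) Ry(pitch) Rx(roll)).
In Python, from workcell import status, vision, ticket gives the robot as it stands. The module is installed in compiled form; this text tells all that it offers.
- The arm moves only by the shell command python3 -m jog 'ROWS' [FORCE]. ROWS is JSON, a list of rows, each a list of 3 entries, a list of its own where there are three numbers: the finger opening in cm, from 0 to 9.12, then the shift along the world's x, y, z in cm, then the turn, a rotation vector about the world's x, y, z in degrees. A call has 1 to 12 rows; each row is the pose to reach, as a shift and turn from the pose commanded when the call began; what a row does not reach only later rows make up. A row lasts 1/10 s, in which the tool goes at most 50 mm and 8.59 degrees, less where a joint would pass 70% of its speed; a pose out of reach is approached as far as the arm can. A call with a gripper value outside its range is refused whole. The fingers move at their own pace and stop on an object; FORCE is the grip in N (left out, the last holds). Time passes only in rows, so rows that repeat a pose let the fingers close. It gives the time, the measured TCP pose, the force, the opening and the grip force at its end, in the units of the state.
- status.get_state(): the state, without advancing time (a new reading comes with each control period).
- vision.snapshot(name): name is "side" or "top"; returns a dict with "color" (384x512x3 uint8, red, green, blue), "K" (3x3 intrinsics, pixels), "eye" and "attitude" of the camera in the world. Camera axes: x right, y up, looking along -z (the intrinsics and any distortion apply to the point x, -y, -z); pixel columns grow to the right and rows downward; lengths in m; the calibration is good to about 2 mm. A picture is of the moment at which its call begins. There is no depth.
- ticket.sign_off(): hands the job in; it is judged then, once.
The state is a dict: "time": time; "joints": joint angles; "joint_vel": joint speeds; "joint_torque": joint torques, N m; "tcp_pos": TCP position; "eef_rot": TCP orientation; "contact_force": force on the tool from outside, world axes, zero at the start; "moment": the same for the moment, N m; "finger_gap": finger opening in m; "gripper_force": force on a finger pad.
Only numpy, scipy, OpenCV 4.12 (cv2) and the standard library are available. Lean on these libraries where they do the work, as an engineer would, in place of code of your own. Each camera call takes 0.05 s, during which the arm holds its last target. There are 200 camera calls.

TASK

Turn the food warmer's knob until its white pointer line is at the red mark, then slide the yellow fork lock fully home around the knob. Then draw the infrared thermometer out of its holder, turn it nose-down at about 45 degrees and aim it at the middle of the dark chocolate square from about 12 cm away. Finish while still holding it there, still and raised clear of everything, without shifting the chocolate squares or knocking over or pushing away the cup.

Things in the scene. Friction and masses are not known exactly. Their poses are not given: they have to be found in the camera images.
- warmer: White food warmer, fixed, 240 (x) x 460 (y) mm; origin at the middle of its underside on the table. Left part (+y): bright metal warming plate, top at 50 mm height, y -47 to +217 mm. Right part (-y): control box 160 mm wide, top at 60 mm height, with knob and lock. Knob axis at x +75, y -155 mm; the red mark is on the box top just +x of the knob, among black ticks 30 degrees apart.
- knob (a joint): Angle of the warmer's knob (rad), growing clockwise seen from above, range 0 to 3.14, stiff enough to stay where it is left (0.04 N m). At 0 the white pointer line points along the warmer's +y; at the red mark (1.571) it points along the warmer's +x. Starts below the mark.
- knob_grip (a point): On the knob's axis, 30 mm above the control box top. The knob: a black disc, 50 mm across, 12 mm high, and on it an upright grey grip bar, 44 mm long, 12 mm thick, from 12 to 40 mm above the box top, with a white pointer line on one end. Axes turn with the knob: y along the bar towards the pointer end.
- lock (a joint): Travel of the yellow fork lock (m): near 0 is open, 0.085 is fully home with its two tines either side of the knob's bar. It slides along the warmer's +x towards the knob; friction about 1.5 N, stays where it is left.
- lock_tab (a point): On the lock's upright yellow tab, 12 mm below its top. Tab: 26 mm long (x, the sliding direction), 12 mm thick (y), top 48 mm above the control box top; it stands on a bridge 44 mm wide and 20 mm high. Two tines reach from it towards the knob. When home the tab is 40 mm short of the knob axis. Axes as the warmer's.
- thermometer: Loose pistol-shaped infrared thermometer, about 200 g. Origin at the centre of its white barrel: 120 mm long (x, nose at +x), 44 mm wide (y), 42 mm high (z). Grey handle, 34 x 28 mm, centred 10 mm behind the origin, down to 101 mm below the origin; it stands in the holder. Centre of mass about 16 mm below the origin. Green display on top at the rear, red stripe on top near the nose.
- nose (a point): Middle of the thermometer's front face, 60 mm ahead (+x) of the barrel's centre; black lens. Axes as the thermometer's: x is the aiming direction.
- holder: Fixed stand: dark steel foot 110 x 90 x 12 mm with a blue open-topped socket, outside 50 x 44, inside 40 x 34 mm, rim 70 mm and inner floor 15 mm above the table. Origin on the table under the foot's centre; socket centred 10 mm behind it (-x). The thermometer's handle is 55 mm deep in it; the barrel's underside is 25 mm above the rim.
- dark_square: Dark brown chocolate square, 46 x 46 x 10 mm, loose on the warming plate; origin in the middle of its underside. The one to aim at.
- white_square1: White chocolate square with sprinkles, 46 x 46 x 10 mm, loose on the warming plate; origin in the middle of its underside. Leave alone.
- white_square2: Another such white square. Leave alone.
- white_square3: Another such white square. Leave alone.
- cup: Dark brown open cup, 72 mm across, 75 mm high, standing on the table; origin in the middle of its underside. Leave alone.
Mind the look-alikes: they are no part of the job. What is meant by the thermometer is not orange, and is the smaller of those in its own colour. Of the things that look like the dark_square, the smaller one is meant.

How it is judged:
On the way, in this order (a step that is already met when the one before it is completed fails the run):
1. the knob's pointer is at the red mark while the lock is still open (value of joint knob between 1.4408 and 1.7008 rad and value of joint lock below 0.03 m), for 0.2 s.
2. the lock is fully home with the knob at the mark (value of joint knob between 1.4408 and 1.7008 rad and value of joint lock above 0.078 m), for 0.2 s.
3. the thermometer is drawn out of its holder, held by the fingers (contact force between the fingers and thermometer above 1 N and contact force between thermometer and holder below 0.1 N and contact force between thermometer and warmer below 0.1 N and height (world z) of thermometer above 0.16 m), for 0.2 s.
At the end, for the whole second after the job is handed in: Knob within 0.13 rad of the mark; lock within 7 mm of home; thermometer in the fingers, touching nothing else, still, centre over 130 mm above the table, nose over 35 degrees below level, dark square 70 to 180 mm ahead of the nose and within 26 mm of its axis in y and in z (all of step 2 and contact force between the fingers and thermometer above 1 N and contact force between thermometer and holder below 0.1 N and contact force between thermometer and warmer below 0.1 N and angle between nose's own x axis and vertical above 2.1808 rad and x of dark_square in the frame of nose between 0.07 and 0.18 m and y of dark_square in the frame of nose between -0.026 and 0.026 m and z of dark_square in the frame of nose between -0.026 and 0.026 m and height (world z) of thermometer above 0.13 m and linear speed of thermometer below 0.03 m/s and angular speed of thermometer below 0.2 rad/s and contact force between thermometer and dark_square below 0.1 N and contact force between thermometer and white_square1 below 0.1 N and contact force between thermometer and white_square2 below 0.1 N and contact force between thermometer and white_square3 below 0.1 N and contact force between thermometer and cup below 0.1 N); the arm keeps its last pose, push and grip.
It fails at once if a chocolate square is shifted by more than 12 mm (distance of any of dark_square, white_square1, white_square2, white_square3 from where it was at the start of the episode above 0.012 m).
It fails at once if the cup is pushed more than 30 mm or tipped (distance of cup from where it was at the start of the episode above 0.03 m or angle between cup's own z axis and vertical above 0.5 rad).
It also fails if it takes over 64 s, if anything falls off the work surface, if the arm or the gripper's body presses on something with over 40 N, if the wrist force passes 120 N, or if a joint passes its speed limit or range.

## Working session

There is one attempt and no reset: what is moved stays moved. The work goes in short steps, Python scripts to look and compute and a shell command to move; the robot and the scene stay as the last step left them, time stands still between calls to the robot, and variables do not carry over. Pictures are saved under pics/ and viewed, at most 10 in all, crops included, and the job is handed in when it is done.

```bash
mkdir -p pics
python3 - <<'E'
from workcell import status, vision
import cv2,pickle
s=status.get_state();print({k:s[k] for k in('time','tcp_pos','eef_rot','finger_gap')})
d={}
for n in('top','side'):
    d[n]=vision.snapshot(n);cv2.imwrite(f'pics/{n}0.png',cv2.resize(d[n]['color'][:,:,::-1],(800,600)))
    print(n,d[n]['K'],d[n]['eye'],d[n]['attitude'],[k for k in d[n]])
pickle.dump(d,open('d0.pkl','wb'))
E
```

```text
{'time': 0.0, 'tcp_pos': array([ 0.26822731, -0.56408563,  0.21334799]), 'eef_rot': array([-3.14037400e+00, -1.35526952e-04,  4.43793247e-01]), 'finger_gap': 0.09137959970452207}
top [[364.20962543   0.         254.25742769]
 [  0.         364.20962543 187.58442526]
 [  0.           0.           1.        ]] [0.38539344 0.09712392 1.05847428] [ 0.05395303 -0.01631299 -1.56291829] ['color', 'K', 'eye', 'attitude']
side [[390.78372832   0.         258.10001425]
 [  0.         390.78372832 192.13125176]
 [  0.           0.           1.        ]] [-0.20113008 -0.51989856  0.99858057] [ 0.78882038  0.00323488 -0.82774242] ['color', 'K', 'eye', 'attitude']
```

View pics/top0.png

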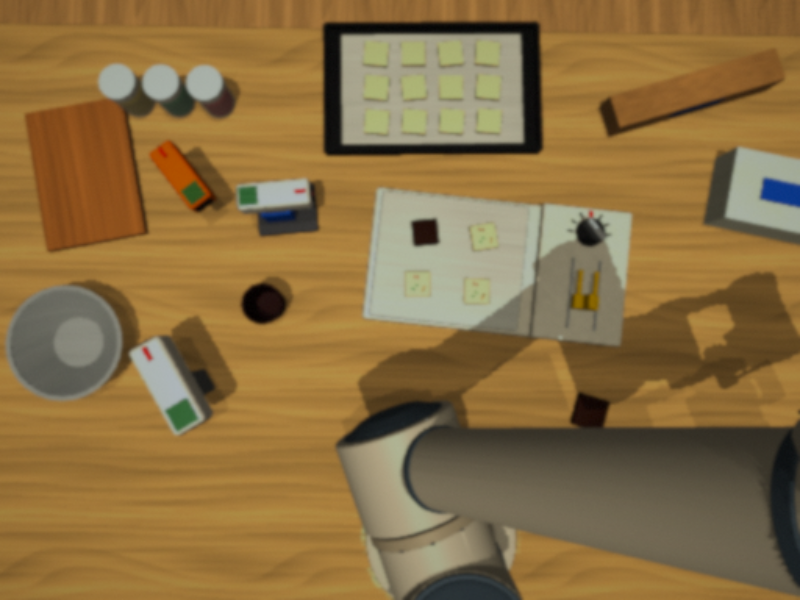

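View pics/side0.png

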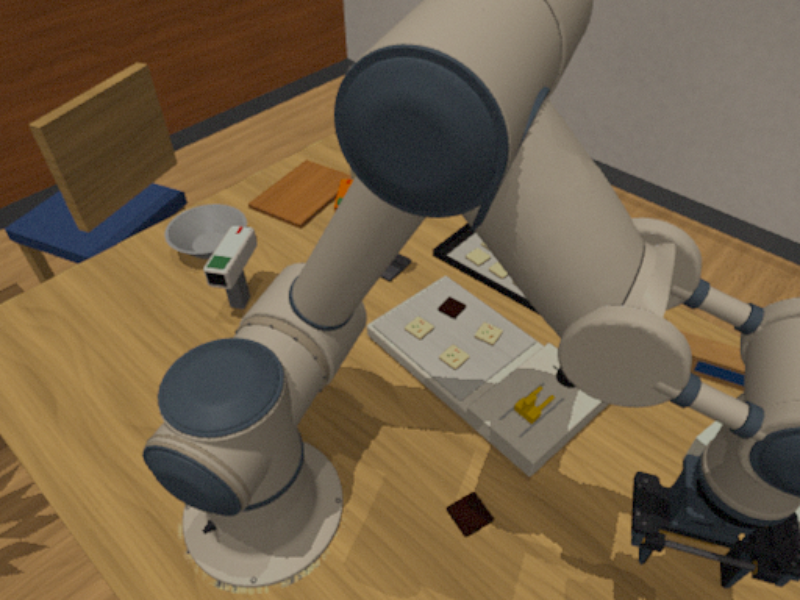

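The top view (800x600 scale) shows the target thermometer in its holder at (275,195), nose to the right. The cup is at (264,303), the dark square at (425,232), the knob at (590,231) and the yellow lock at (587,290). The larger look-alikes are at (170,385) and (590,410). The side view is mostly blocked by the arm.

```bash
cat > h.py <<'E'
import numpy as np,cv2
from scipy.spatial.transform import Rotation as Ro
def cast(d,uv,z):
    uv=np.atleast_2d(np.asarray(uv,float)); K=d['K']
    r=np.c_[(uv[:,0]-K[0,2])/K[0,0],-(uv[:,1]-K[1,2])/K[1,1],-np.ones(len(uv))]@Ro.from_euler('xyz',d['attitude']).as_matrix().T
    e=np.array(d['eye']); return e+r*((z-e[2])/r[:,2])[:,None]
def proj(d,P):
    p=(np.atleast_2d(P)-np.array(d['eye']))@Ro.from_euler('xyz',d['attitude']).as_matrix()
    return np.c_[d['K'][0,0]*p[:,0]/-p[:,2]+d['K'][0,2],-d['K'][1,1]*p[:,1]/-p[:,2]+d['K'][1,2]]
def blob(m,box,mina=8):
    x0,y0,x1,y1=box; mm=np.zeros(m.shape,np.uint8); mm[y0:y1,x0:x1]=m[y0:y1,x0:x1]
    n,l,st,c=cv2.connectedComponentsWithStats(mm)
    return [(st[i,4],c[i],cv2.minAreaRect(np.argwhere(l==i)[:,::-1].astype(np.float32))) for i in range(1,n) if st[i,4]>=mina]
E
python3 - <<'E'
import pickle;from h import *
d=pickle.load(open('d0.pkl','rb'))['top'];c=d['color'].astype(int);R,G,B=c[...,0],c[...,1],c[...,2]
hsv=cv2.cvtColor(d['color'],cv2.COLOR_RGB2HSV).astype(int);H,S,V=hsv[...,0],hsv[...,1],hsv[...,2]
def show(n,m,box,z,mina=8):
    for a,ce,r in blob(m.astype(np.uint8),box,mina): print(n,a,ce.round(1),cast(d,ce,z)[0].round(4),'rectc',cast(d,r[0],z)[0].round(4),'wh',np.round(r[1],1),'corners',cast(d,cv2.boxPoints(r),z)[:,:2].round(3).tolist())
w=(S<60)&(V>90)
show('therm white',w,(145,105,205,145),.167,60)
show('display',(H>40)&(H<85)&(S>80),(145,105,205,145),.167,5)
show('stripe',((H<8)|(H>172))&(S>120)&(V>100),(170,105,205,145),.167,3)
show('blue sock',(H>100)&(H<130)&(S>100),(145,105,215,155),.07,5)
show('dark',(V<70),(255,130,290,165),.06,40)
show('knob',(V<75),(362,130,395,162),.1,20)
show('redmark',((H<8)|(H>172))&(S>100)&(V>80),(360,125,400,150),.06,2)
show('lock',(H>15)&(H<32)&(S>150)&(V>50),(355,155,395,205),.08,10)
show('cup',(V<75),(145,170,195,215),.075,60)
A=cv2.resize(d['color'][125:215,335:415],(400,450),interpolation=cv2.INTER_CUBIC)
C=cv2.resize(d['color'][100:190,140:220],(400,450),interpolation=cv2.INTER_CUBIC)
cv2.imwrite('pics/z.png',np.hstack([A,C])[:,:,::-1])
# warmer corners
for p in [(378,188),(632,213),(620,345),(364,319),(543,204),(531,335)]:
    print(p,cast(d,np.array(p)*.64,.05)[0][:2].round(4),cast(d,np.array(p)*.64,.06)[0][:2].round(4))
E
```

```text
therm white 659 [177.6 124.7] [0.5874 0.2734 0.167 ] rectc [0.5876 0.2801 0.167 ] wh [17.6 46.6] corners [[0.603, 0.339], [0.615, 0.225], [0.572, 0.221], [0.56, 0.334]]
display 101 [158.1 124.7] [0.5868 0.321  0.167 ] rectc [0.5868 0.3212 0.167 ] wh [ 9.8 10.2] corners [[0.597, 0.335], [0.601, 0.311], [0.576, 0.307], [0.573, 0.332]]
stripe 4 [191.5 122. ] [0.5944 0.2392 0.167 ] rectc [0.5944 0.2392 0.167 ] wh [3. 0.] corners [[0.594, 0.235], [0.594, 0.235], [0.594, 0.243], [0.594, 0.243]]
blue sock 130 [178.1 138. ] [0.5725 0.2904 0.07  ] rectc [0.5726 0.292  0.07  ] wh [ 6. 21.] corners [[0.581, 0.321], [0.581, 0.264], [0.565, 0.263], [0.564, 0.32]]
dark 222 [271.7 148.3] [0.5487 0.034  0.06  ] rectc [0.5488 0.0338 0.06  ] wh [14.9 14.7] corners [[0.567, 0.056], [0.572, 0.016], [0.53, 0.011], [0.526, 0.052]]
knob 174 [375.7 149.8] [ 0.541 -0.241  0.1  ] rectc [ 0.5398 -0.2397  0.1   ] wh [17.2 11.6] corners [[0.548, -0.213], [0.567, -0.238], [0.532, -0.266], [0.512, -0.242]]
redmark 10 [377.8 136.5] [ 0.5848 -0.2614  0.06  ] rectc [ 0.5848 -0.2619  0.06  ] wh [3. 2.] corners [[0.589, -0.259], [0.589, -0.265], [0.581, -0.265], [0.581, -0.259]]
lock 250 [374.7 188.4] [ 0.4389 -0.2443  0.08  ] rectc [ 0.4469 -0.2425  0.08  ] wh [25. 16.] corners [[0.481, -0.221], [0.481, -0.265], [0.413, -0.264], [0.413, -0.22]]
cup 558 [168.4 193.8] [0.4199 0.3124 0.075 ] rectc [0.4193 0.3136 0.075 ] wh [25.5 25.5] corners [[0.419, 0.362], [0.468, 0.315], [0.42, 0.265], [0.371, 0.313]]
(378, 188) [0.6283 0.1171] [0.6259 0.1169]
(632, 213) [ 0.5881 -0.3405] [ 0.5861 -0.3361]
(620, 345) [ 0.3511 -0.3156] [ 0.3514 -0.3115]
(364, 319) [0.3936 0.1396] [0.3935 0.1392]
(543, 204) [ 0.6027 -0.1796] [ 0.6005 -0.1769]
(531, 335) [ 0.3676 -0.1568] [ 0.3678 -0.1543]
```

View pics/z.png

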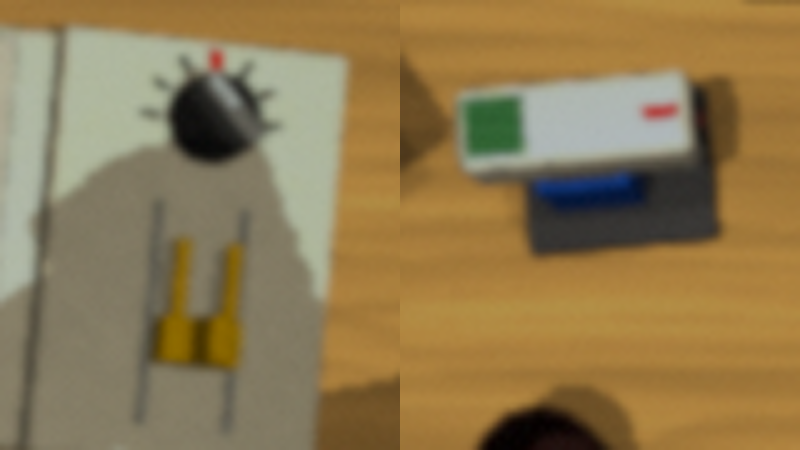

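The crop shows the knob disc at crop (215,117), with its bar running upper-left to lower-right. The red mark is at (217,58), the lock is open with its tab near (201,340), and the thermometer heads image-right (world -y).

Run:
```python
import pickle;from h import *
d=pickle.load(open('d0.pkl','rb'))['top']
g=cv2.cvtColor(d['color'],cv2.COLOR_RGB2GRAY)
print(g[138:162,367:392])
a=np.radians(-5.5);ux=np.array([np.cos(a),np.sin(a),0]);uy=np.array([-np.sin(a),np.cos(a),0]);c=np.array([.49,-.0978,0])
k=c+.075*ux-.155*uy
print('knob',k,'disc px pred',proj(d,k+[0,0,.072]),'bartop px',proj(d,k+[0,0,.1]),'disc meas',cast(d,(378,148.2),.072))
print('tab',cast(d,(375.2,193),.108),'lock0 pred',k-.125*ux)
for n,p in(('disp',(158.1,124.7)),('stripe',(191.5,122)),('stripe2',(140+660/5,100+112/5))): print(n,cast(d,p,.137))
# barrel top corners from crop (460,92),(682,70),(690,160),(466,174 bottom of side)
q=[(140+(x-400)/5,100+y/5) for x,y in((458,92),(684,70),(692,150),(468,166))];print(cast(d,q,.137).round(4))
```

```text
[[177 177 173 162 134 113 127 145 151 142 118 108 130 158 168 162 142 127
  143 165 175 177 178 176 177]
 [172 175 175 169 146 114 108 116 119 118 120 119 122 135 144 135 118 125
  154 171 176 176 177 176 178]
 [153 166 172 165 143 108  83  79  79  93 118 128 116 103  97  90  97 131
  162 175 177 177 176 176 176]
 [126 145 157 147 119  80  54  49  58  84 115 137 129 101  72  59  80 123
  157 170 175 174 174 177 176]
 [130 132 134 115  78  47  35  35  47  70 102 130 137 122  91  58  57  91
  131 156 160 159 162 170 175]
 [157 146 121  83  46  28  26  30  39  56  81 110 130 136 117  79  48  60
   99 124 125 126 142 161 173]
 [169 148 104  55  25  18  26  30  34  43  62  86 113 133 136 107  67  47
   66  93 110 128 149 166 174]
 [165 136  84  34  19  17  20  24  30  35  45  66  91 121 135 121  86  54
   53  87 125 154 168 173 176]
 [153 117  62  26  16  17  18  20  27  30  36  47  69  97 112 109  90  68
   56  83 131 161 174 176 177]
 [135 100  49  22  16  16  15  19  22  28  32  38  52  72  91  94  90  79
   66  80 124 160 173 175 176]
 [134  97  45  18  18  15  15  15  18  23  28  33 
[... 1217 characters left out ...]
21 123 122 122 122 121 121 121 120 121 120 121 121 122 121 123 123
  121 122 124 129 145 167 176]
 [119 121 122 122 122 122 123 122 122 121 122 121 120 121 122 121 122 122
  123 122 123 125 141 161 173]]
knob [ 0.54979862 -0.25927484  0.        ] disc px pred [[378.71960614 148.28191069]] bartop px [[382.47234456 146.5849458 ]] disc meas [[ 0.55000416 -0.25729127  0.072     ]]
tab [[ 0.42539227 -0.23571269  0.108     ]] lock0 pred [ 0.4253741  -0.24729412  0.        ]
disp [[0.59352198 0.32866873 0.137     ]]
stripe [[0.60147059 0.24395816 0.137     ]]
stripe2 [[0.60284719 0.0383592  0.137     ]]
[[0.6096 0.3455 0.137 ]
 [0.6223 0.2308 0.137 ]
 [0.5811 0.2261 0.137 ]
 [0.5715 0.3396 0.137 ]]
```

```bash
python3 -m jog '[[9.1,[5,5,0],[0,0,7]],[9.1,[10,10,0],[0,0,7]],[9.1,[14,14,0],[0,0,7]],[9.1,[18,19,0],[0,0,7]],[9.1,[22,24,0],[0,0,7]],[9.1,[26,28,0],[0,0,7]],[9.1,[28.2,30.5,-3],[0,0,7]],[9.1,[28.2,30.5,-5],[0,0,7]],[9.1,[28.2,30.5,-6],[0,0,7]],[9.1,[28.2,30.5,-6],[0,0,7]],[9.1,[28.2,30.5,-6],[0,0,7]],[9.1,[28.2,30.5,-6],[0,0,7]]]' 10
```

```text
time: 1.3
tcp_pos: [0.5502, -0.2604, 0.1546]
eef_rot: [3.141, -0.0, 0.565]
contact_force: [-0.2, -0.6, -0.4]
finger_gap: 0.0911
gripper_force: 0.0
```

```bash
python3 -m jog '[[9.1,[0,0.1,-2],[0,0,0]],[9.1,[0,0.1,-4],[0,0,0]],[9.1,[0,0.1,-6],[0,0,0]],[9.1,[0,0.1,-7.2],[0,0,0]],[6,[0,0.1,-7.2],[0,0,0]],[4,[0,0.1,-7.2],[0,0,0]],[2,[0,0.1,-7.2],[0,0,0]],[1,[0,0.1,-7.2],[0,0,0]],[0.5,[0,0.1,-7.2],[0,0,0]],[0.5,[0,0.1,-7.2],[0,0,0]],[0.5,[0,0.1,-7.2],[0,0,0]],[0.5,[0,0.1,-7.2],[0,0,0]]]' 10
python3 - <<'E'
from workcell import vision;import cv2,numpy as np
A=vision.snapshot('top')['color'];B=vision.snapshot('side')['color']
cv2.imwrite('pics/g1.png',np.hstack([cv2.resize(A[100:230,310:440],(400,400)),cv2.resize(B[140:360,290:510],(400,400))])[:,:,::-1])
E
```

```text
time: 2.5
tcp_pos: [0.5504, -0.2584, 0.0819]
eef_rot: [-3.142, -0.0, 0.566]
contact_force: [-0.9, 0.1, -0.1]
finger_gap: 0.0298
gripper_force: 0.0
```

View pics/g1.png

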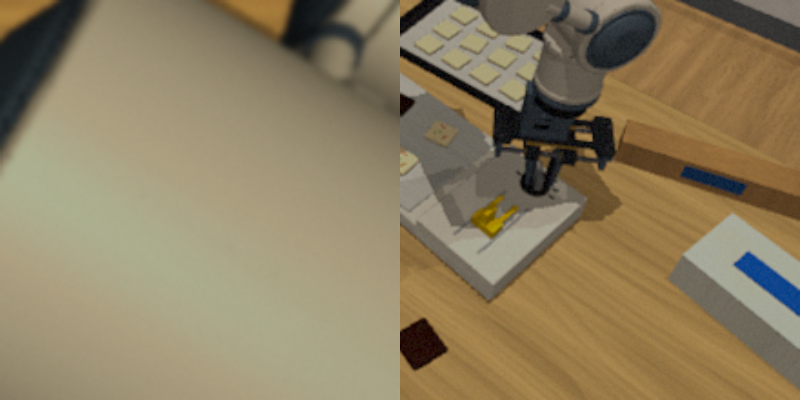

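The arm hides the top view. In the side view the fingers are around the knob at (537,180) and still closing. I'll finish closing.

```bash
python3 -m jog '[[0.5,[0,0,0],[0,0,0]],[0.5,[0,0,0],[0,0,0]],[0.5,[0,0,0],[0,0,0]],[0.5,[0,0,0],[0,0,0]],[0.5,[0,0,0],[0,0,0]],[0.5,[0,0,0],[0,0,0]]]' 15
```

```text
time: 3.2
tcp_pos: [0.5497, -0.2571, 0.0818]
eef_rot: [-3.139, 0.0, 0.566]
contact_force: [-1.9, 9.6, 5.5]
finger_gap: 0.0118
gripper_force: 15.0
```

```bash
python3 -m jog '[[0.5,[0,0.1,0],[0,0,-5]],[0.5,[0,0.1,0],[0,0,-10]],[0.5,[0,0.1,0],[0,0,-15]],[0.5,[0,0.1,0],[0,0,-20]],[0.5,[0,0.1,0],[0,0,-25]],[0.5,[0,0.1,0],[0,0,-30]],[0.5,[0,0.1,0],[0,0,-34]],[0.5,[0,0.1,0],[0,0,-38]],[0.5,[0,0.1,0],[0,0,-38]],[0.5,[0,0.1,0],[0,0,-38]],[0.5,[0,0.1,0],[0,0,-38]]]' 15
```

```text
time: 4.3
tcp_pos: [0.5495, -0.2561, 0.0818]
eef_rot: [-3.14, 0.002, -0.097]
contact_force: [-3.8, 9.2, 6.6]
finger_gap: 0.0121
gripper_force: 15.0
```

```bash
python3 -m jog '[[3,[0,0,0],[0,0,0]],[5,[0,0,0],[0,0,0]],[5,[0,0,0],[0,0,0]],[5,[0,0,3],[0,0,0]],[5,[0,0,6],[0,0,0]],[5,[-4,-4,8],[0,0,0]],[5,[-8,-8,10],[0,0,0]],[5,[-12,-12,11],[0,0,0]],[5,[-16,-16,11],[0,0,0]],[5,[-20,-20,11],[0,0,0]],[5,[-24,-24,11],[0,0,0]],[5,[-26,-27,11],[0,0,0]]]' 15
python3 - <<'E'
from workcell import vision;import cv2,numpy as np,pickle
d={n:vision.snapshot(n) for n in('top','side')};pickle.dump(d,open('d1.pkl','wb'))
A=d['top']['color'];B=d['side']['color']
cv2.imwrite('pics/g2.png',np.hstack([cv2.resize(A[125:205,335:415],(400,400),interpolation=2),cv2.resize(B[200:310,280:390],(400,400),interpolation=2)])[:,:,::-1])
print(cv2.cvtColor(A,cv2.COLOR_RGB2GRAY)[136:160:2,370:392])
E
```

```text
time: 5.5
tcp_pos: [0.3091, -0.5041, 0.192]
eef_rot: [3.141, -0.0, -0.097]
contact_force: [1.2, -0.6, -0.2]
finger_gap: 0.05
gripper_force: 0.0
[[158 137 146 167 177 173 151 113 102 132 163 173 175 173 168 168 173 175
  176 175 174 172]
 [165 141 129 148 166 164 137  97  75  92 115 132 142 137 129 145 166 177
  180 179 179 178]
 [170 155 133 110  99  83  60  42  38  47  69 106 135 146 145 161 175 178
  179 179 180 178]
 [117  83  50  32  21  20  19  22  28  39  73 112 138 139 128 139 158 161
  159 163 171 177]
 [ 56  24  16  15  15  16  18  23  30  46  77 117 136 123  87  77  94 111
  129 151 168 177]
 [ 24  15  15  16  17  16  19  24  33  52  79 102 108  92  58  47  81 132
  164 175 178 179]
 [ 15  13  17  17  17  17  20  25  34  56  78  91  89  75  47  34  65 112
  148 165 168 172]
 [ 16  14  15  17  15  16  21  26  37  60  85  93  89  73  45  39  67 100
  115 123 137 158]
 [ 31  13  11  16  16  18  20  27  38  61  84  91  88  72  55  77 125 161
  174 174 175 177]
 [ 73  43  21  14  16  20  22  28  34  47  59  66  70  77 103 141 166 177
  179 179 180 179]
 [112 100  81  61  57  55  50  47  51  59  76 100 124 150 166 176 178 179
  179 179 178 178]
 [122 121 120 121 133 148 154 153 154 157 165 172 176 179 180 179 180 179
  179 178 180 181]]
```

View pics/g2.png

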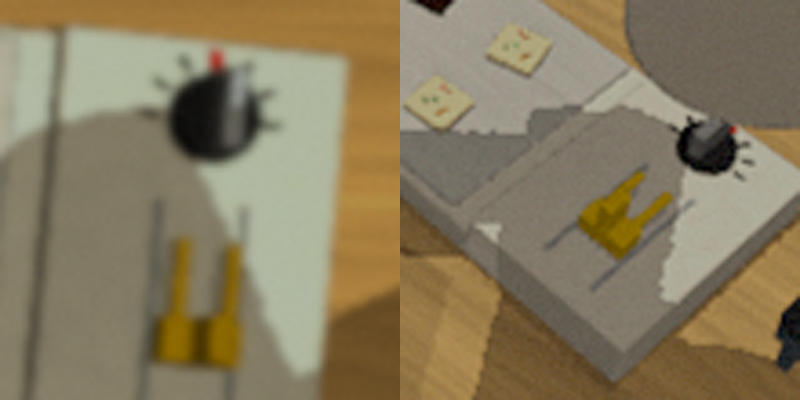

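Run:
```python
import pickle;from h import *
D=pickle.load(open('d1.pkl','rb'));d=D['top']
a=np.radians(-5.5);ux=np.array([np.cos(a),np.sin(a),0])
k=np.array([.550,-.2565,0])
r=cast(d,(375.1,168),.061)[0];print('rail mid',r,'axis y there',k[1]+(r[0]-k[0])/ux[0]*ux[1])
for z in(.07,.08):
  r=cast(d,(376.4,181),z)[0];print('tine mid',z,r,'axis',k[1]+(r[0]-k[0])/ux[0]*ux[1])
for s in (0,.005):
  t=k-(.125-s)*ux;print(t);uy=np.array([-ux[1],ux[0],0])
  for n in('top','side'):
    sc=(5,335,125) if n=='top' else (400/110,280,200)
    for h in(.08,.108):
      P=[t+[0,0,h]+i*.013*ux+j*w*uy for w in([.006] if h>.1 else [.022]) for i,j in((1,1),(1,-1),(-1,-1),(-1,1))]
      print(n,h,((proj(D[n],P)-sc[1:])*sc[0]+([0,0] if n=='top' else [400,0])).round().tolist())
```

```text
rail mid [ 0.49657448 -0.25259388  0.061     ] axis y there -0.25135570784893213
tine mid 0.07 [ 0.45987708 -0.2526537   0.07      ] axis -0.24782214978699646
tine mid 0.08 [ 0.45912356 -0.24911514  0.08      ] axis -0.2477495939381141
[ 0.42557548 -0.24451928  0.        ]
top 0.08 [[161.0, 314.0], [242.0, 322.0], [237.0, 370.0], [157.0, 362.0]]
top 0.108 [[208.0, 314.0], [231.0, 316.0], [227.0, 366.0], [204.0, 363.0]]
side 0.08 [[597.0, 195.0], [641.0, 230.0], [620.0, 249.0], [576.0, 213.0]]
side 0.108 [[618.0, 186.0], [630.0, 196.0], [608.0, 214.0], [596.0, 205.0]]
[ 0.43055246 -0.24499851  0.        ]
top 0.08 [[162.0, 305.0], [242.0, 313.0], [238.0, 361.0], [158.0, 352.0]]
top 0.108 [[209.0, 305.0], [232.0, 307.0], [228.0, 356.0], [205.0, 354.0]]
side 0.08 [[601.0, 192.0], [645.0, 226.0], [624.0, 245.0], [580.0, 210.0]]
side 0.108 [[622.0, 183.0], [635.0, 192.0], [613.0, 211.0], [601.0, 201.0]]
```

```bash
python3 -m jog '[[6,[2,5,0],[0,0,0]],[6,[4,10,0],[0,0,0]],[6,[6,15,0],[0,0,0]],[6,[9,20,0],[0,0,0]],[6,[10.9,25.9,0],[0,0,0]],[6,[10.9,25.9,-3],[0,0,0]],[6,[10.9,25.9,-6],[0,0,0]],[6,[10.9,25.9,-8.5],[0,0,0]],[4,[10.9,25.9,-10.5],[0,0,0]],[2,[10.9,25.9,-10.5],[0,0,0]],[0.5,[10.9,25.9,-10.5],[0,0,0]],[0.5,[10.9,25.9,-10.5],[0,0,0]]]' 15; python3 -m jog '[[0.5,[0,0,0],[0,0,0]],[0.5,[0,0,0],[0,0,0]],[0.5,[0,0,0],[0,0,0]],[0.5,[0,0,0],[0,0,0]],[0.5,[0,0,0],[0,0,0]],[0.5,[0,0,0],[0,0,0]]]' 15
```

```text
time: 6.8
tcp_pos: [0.4206, -0.2444, 0.0878]
eef_rot: [3.141, -0.001, -0.097]
contact_force: [0.6, 0.3, 0.2]
finger_gap: 0.0305
gripper_force: 0.0
time: 7.4
tcp_pos: [0.42, -0.243, 0.0873]
eef_rot: [-3.14, -0.0, -0.098]
contact_force: [-0.1, 10.3, 10.7]
finger_gap: 0.0116
gripper_force: 15.0
```

```bash
python3 -m jog '[[0.5,[1,0,0],[0,0,0]],[0.5,[2,-0.1,0],[0,0,0]],[0.5,[3,-0.2,0],[0,0,0]],[0.5,[4,-0.3,0],[0,0,0]],[0.5,[5,-0.4,0],[0,0,0]],[0.5,[6,-0.5,0],[0,0,0]],[0.5,[7,-0.6,0],[0,0,0]],[0.5,[7.6,-0.65,0],[0,0,0]],[0.5,[8,-0.7,0],[0,0,0]],[0.5,[8.4,-0.7,0],[0,0,0]],[0.5,[8.4,-0.7,0],[0,0,0]],[0.5,[8.4,-0.7,0],[0,0,0]]]' 15
```

```text
time: 8.6
tcp_pos: [0.5047, -0.2514, 0.0873]
eef_rot: [3.141, -0.001, -0.097]
contact_force: [-0.2, -1.8, 5.0]
finger_gap: 0.0122
gripper_force: 15.0
```

```bash
python3 -m jog '[[0.5,[0.2,0,0],[0,0,0]],[0.5,[0.4,0,0],[0,0,0]],[0.5,[0.4,0,0],[0,0,0]]]' 15
```

```text
time: 8.9
tcp_pos: [0.5062, -0.2513, 0.0869]
eef_rot: [3.141, 0.003, -0.097]
contact_force: [-15.7, -6.8, 11.7]
finger_gap: 0.0117
gripper_force: 15.0
```

```bash
python3 -m jog '[[3,[-0.3,0,0],[0,0,0]],[5,[-0.3,0,0],[0,0,0]],[5,[-0.3,0,0],[0,0,0]],[5,[-0.3,0,3],[0,0,0]],[5,[-0.3,0,6],[0,0,0]],[5,[-3,-4,10],[0,0,0]],[9.1,[-6,-8,14],[0,0,0]],[9.1,[-9,-12,17],[0,0,0]],[9.1,[-12,-16,18],[0,0,0]],[9.1,[-15,-20,18],[0,0,0]],[9.1,[-18,-24,18],[0,0,0]],[9.1,[-18,-24,18],[0,0,0]]]' 15
python3 - <<'E'
from workcell import vision;import pickle;from h import *
d={n:vision.snapshot(n) for n in('top','side')};pickle.dump(d,open('d2.pkl','wb'))
A=d['top']['color'];B=d['side']['color']
cv2.imwrite('pics/g3.png',np.hstack([cv2.resize(A[100:205,310:415],(400,400),interpolation=2),cv2.resize(B[100:260,150:310],(400,400),interpolation=2)])[:,:,::-1])
E
```

```text
time: 10.1
tcp_pos: [0.3261, -0.4933, 0.2672]
eef_rot: [3.14, -0.0, -0.099]
contact_force: [1.2, 0.2, -0.7]
finger_gap: 0.0903
gripper_force: 0.0
```

View pics/g3.png

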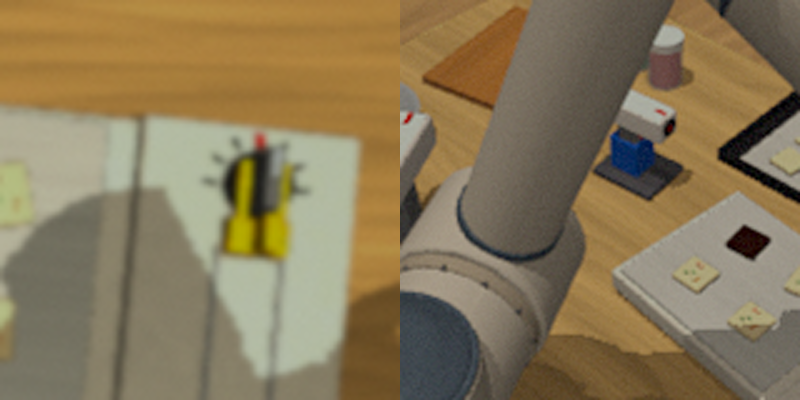

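The lock is home around the knob, with the bar pointing at the red mark. In the side view the thermometer is clear in its holder, with its nose at crop (670,123).

```bash
python3 -m jog '[[9.1,[2,5,0],[0,0,7]],[9.1,[4,10,0],[0,0,14]],[9.1,[6,15,0],[0,0,21]],[9.1,[8,20,0],[0,0,28]],[9.1,[10,25,0],[0,0,35]],[9.1,[12,29,0],[0,0,42]],[9.1,[14,34,0],[0,0,49]],[9.1,[16,38,0],[0,0,56]],[9.1,[18,43,0],[0,0,63]],[9.1,[20,48,0],[0,0,70]],[9.1,[22,53,0],[0,0,77]],[9.1,[24,58,0],[0,0,84]]]' 30
python3 - <<'E'
import pickle;from h import *
D=pickle.load(open('d2.pkl','rb'));S=D['side'];T=D['top']
h=np.radians(-84.5);n=np.array([.5965,.2855,.116])+.06*np.array([np.cos(h),np.sin(h),0])
print('nose pred',proj(S,n),'meas 258,149.2 ->',cast(S,(258,149.2),.116), n)
hsv=cv2.cvtColor(S['color'],cv2.COLOR_RGB2HSV)
for a,c,r in blob((hsv[...,2]<70).astype(np.uint8),(275,185,305,210),20): print('dark side',a,cast(S,c,.058))
E
```

```text
time: 11.4
tcp_pos: [0.5579, 0.0662, 0.2668]
eef_rot: [3.141, -0.0, 1.375]
contact_force: [0.8, -1.0, 0.0]
finger_gap: 0.0913
gripper_force: 0.0
nose pred [[257.33360517 151.31835232]] meas 258,149.2 -> [[0.61277177 0.23220377 0.116     ]] [0.60225075 0.22577623 0.116     ]
dark side 135 [[0.54820896 0.03262109 0.058     ]]
```

```bash
python3 -m jog '[[9.1,[1,5,0],[0,0,7]],[9.1,[2,10,0],[0,0,14]],[9.1,[3,14,0],[0,0,16.5]],[9.1,[3.5,18,0],[0,0,16.5]],[9.1,[3.9,22,0],[0,0,16.5]],[9.1,[3.9,22.3,-3],[0,0,16.5]],[9.1,[3.9,22.3,-6],[0,0,16.5]],[9.1,[3.9,22.3,-8],[0,0,16.5]],[9.1,[3.9,22.3,-8],[0,0,16.5]],[9.1,[3.9,22.3,-8],[0,0,16.5]]]' 30
```

```text
time: 12.4
tcp_pos: [0.5966, 0.2867, 0.1872]
eef_rot: [-3.142, -0.0, 1.657]
contact_force: [-0.1, 0.2, 0.4]
finger_gap: 0.0911
gripper_force: 0.0
```

Now descend 9.3 cm, with a small correction, and close.

```bash
python3 -m jog '[[9.1,[0,0.2,-2],[0,0,0.5]],[9.1,[0,0.2,-4],[0,0,0.5]],[9.1,[0,0.2,-6],[0,0,0.5]],[9.1,[0,0.2,-8],[0,0,0.5]],[9.1,[0,0.2,-9.3],[0,0,0.5]],[9.1,[0,0.2,-9.3],[0,0,0.5]],[6,[0,0.2,-9.3],[0,0,0.5]],[4.5,[0,0.2,-9.3],[0,0,0.5]],[3.5,[0,0.2,-9.3],[0,0,0.5]],[3.5,[0,0.2,-9.3],[0,0,0.5]],[3.5,[0,0.2,-9.3],[0,0,0.5]],[3.5,[0,0.2,-9.3],[0,0,0.5]]]' 30; python3 -m jog '[[3.5,[0,0,0],[0,0,0]],[3.5,[0,0,0],[0,0,0]],[3.5,[0,0,0],[0,0,0]]]' 30
```

```text
time: 13.6
tcp_pos: [0.5967, 0.2883, 0.0939]
eef_rot: [3.141, -0.0, 1.665]
contact_force: [0.5, -0.3, -0.6]
finger_gap: 0.0458
gripper_force: 0.0
time: 13.9
tcp_pos: [0.5967, 0.2883, 0.0938]
eef_rot: [3.142, -0.0, 1.666]
contact_force: [-0.5, 0.0, 2.8]
finger_gap: 0.0436
gripper_force: 30.0
```

```bash
python3 -m jog '[[3.5,[0,0,1],[0,0,0]],[3.5,[0,0,2.5],[0,0,0]],[3.5,[0,0,4],[0,0,0]],[3.5,[0,0,6],[0,0,0]],[3.5,[0,0,8],[0,0,0]],[3.5,[0,0,10],[0,0,0]],[3.5,[0,0,12],[0,0,0]],[3.5,[0,0,14],[0,0,0]],[3.5,[0,0,15.5],[0,0,0]],[3.5,[0,0,16],[0,0,0]],[3.5,[0,0,16],[0,0,0]],[3.5,[0,0,16],[0,0,0]]]' 30
```

```text
time: 15.1
tcp_pos: [0.5963, 0.2881, 0.2533]
eef_rot: [-3.141, 0.0, 1.666]
contact_force: [0.5, -0.5, -1.8]
finger_gap: 0.0438
gripper_force: 30.0
```

```bash
python3 -m jog '[[3.5,[0.5,-2,0],[0,0,-8]],[3.5,[1.5,-4,0],[0,0,-16]],[3.5,[2,-6,0],[0,0,-24]],[3.5,[3,-8,0],[0,0,-32]],[3.5,[3.5,-10,0],[0,0,-40]],[3.5,[4,-12,0],[0,0,-48]],[3.5,[5,-14,0],[0,0,-56]],[3.5,[6,-17,0],[0,0,-64]],[3.5,[7,-19,0],[0,0,-72]],[3.5,[8,-21,0],[0,0,-80]],[3.5,[8,-23,0],[0,0,-88]],[3.5,[8,-25.4,0],[0,0,-95.5]]]' 30; python3 -m jog '[[3.5,[0,0,0],[0,-6,0]],[3.5,[0,0,0],[0,-12,0]],[3.5,[0,0,0],[0,-18,0]],[3.5,[0,0,0],[0,-24,0]],[3.5,[0,0,0],[0,-30,0]],[3.5,[0,0,0],[0,-36,0]],[3.5,[0,0,0],[0,-41,0]],[3.5,[0,0,0],[0,-45,0]],[3.5,[0,0,0],[0,-45,0]],[3.5,[0,0,0],[0,-45,0]],[3.5,[0,0,0],[0,-45,0]]]' 30
python3 - <<'E'
from workcell import vision;import pickle;from h import *
d={n:vision.snapshot(n) for n in('top','side')};pickle.dump(d,open('d3.pkl','wb'))
A=d['top']['color'];B=d['side']['color']
cv2.imwrite('pics/g4.png',np.hstack([cv2.resize(A[40:240,170:370],(400,400),interpolation=2),cv2.resize(B[60:260,220:420],(400,400),interpolation=2)])[:,:,::-1])
E
```

```text
time: 16.3
tcp_pos: [0.6763, 0.0337, 0.2524]
eef_rot: [-3.141, 0.002, -0.007]
contact_force: [0.7, 0.1, -2.1]
finger_gap: 0.0439
gripper_force: 30.0
time: 17.4
tcp_pos: [0.6775, 0.0344, 0.2541]
eef_rot: [-3.14, -0.785, -0.002]
contact_force: [0.8, -0.5, -1.9]
finger_gap: 0.0441
gripper_force: 30.0
```

View pics/g4.png

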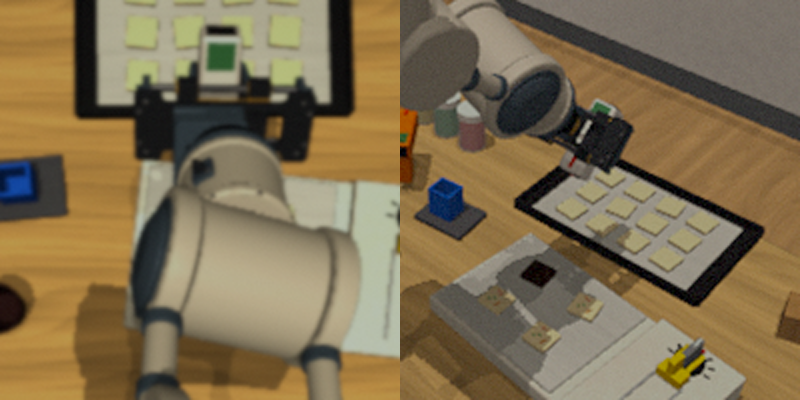

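The thermometer is held nose-down and heading towards the robot. Its display is at top crop (221,55), the dark square at side crop (538,272), and the knob and lock are still right. Now I lower it to the aiming distance.

```bash
python3 -m jog '[[3.5,[0.3,0,-1],[0,0,0]],[3.5,[0.6,0,-2],[0,0,0]],[3.5,[0.9,0,-3.5],[0,0,0]],[3.5,[1.2,0,-5],[0,0,0]],[3.5,[1.6,0,-6.5],[0,0,0]],[3.5,[1.6,0,-8],[0,0,0]],[3.5,[1.6,0,-9],[0,0,0]],[3.5,[1.6,0,-9],[0,0,0]],[3.5,[1.6,0,-9],[0,0,0]],[3.5,[1.6,0,-9],[0,0,0]]]' 30
python3 - <<'E'
from workcell import vision;import pickle;from h import *
d={n:vision.snapshot(n) for n in('top','side')};T,S=d['top'],d['side']
A=T['color'];B=S['color']
o=np.array([.676,.0335,.177]);q=.5**.5;f=np.array([-q,0,-q]);u=np.array([-q,0,q])
print('pred top-face centre rear end px',proj(T,o+.021*u-.06*f),'display~',proj(T,o+.021*u-.043*f),'nose side px',proj(S,o+.06*f))
hsv=cv2.cvtColor(A,cv2.COLOR_RGB2HSV);m=(hsv[...,0]>40)&(hsv[...,0]<85)&(hsv[...,1]>80)
for a,c,r in blob(m.astype(np.uint8),(230,40,330,140),15): print('display top',a,c)
hsv=cv2.cvtColor(B,cv2.COLOR_RGB2HSV)
for a,c,r in blob((hsv[...,2]<70).astype(np.uint8),(275,185,305,210),20): print('dark side',a,cast(S,c,.058))
cv2.imwrite('pics/g5.png',np.hstack([cv2.resize(A[40:240,170:370],(400,400),interpolation=2),cv2.resize(B[90:220,260:390],(400,400),interpolation=2)])[:,:,::-1])
E
```

```text
time: 18.5
tcp_pos: [0.6983, 0.0477, 0.1836]
eef_rot: [-3.076, -0.79, -0.003]
contact_force: [-0.6, -0.1, -2.0]
finger_gap: 0.0439
gripper_force: 30.0
pred top-face centre rear end px [[277.0666914   69.49567334]] display~ [[276.63871043  76.47340132]] nose side px [[305.81339782 166.98379925]]
display top 124 [272.85483871  71.09677419]
dark side 154 [[0.5481462 0.0317837 0.058    ]]
```

View pics/g5.png

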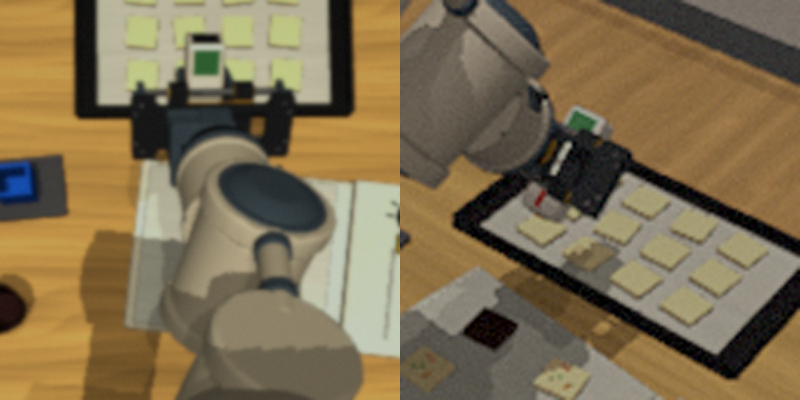

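```bash
python3 -m jog '[[3.5,[0,0,0],[0,0,0]],[3.5,[0,0,0],[0,0,0]]]' 30; python3 -c "
from workcell import status
s=status.get_state();print(s['joints'].round(3),s['joint_vel'].round(2))"
```

```text
time: 18.8
tcp_pos: [0.6977, 0.0475, 0.1835]
eef_rot: [-3.077, -0.789, -0.002]
contact_force: [0.6, 0.3, -2.4]
finger_gap: 0.0439
gripper_force: 30.0
[-0.077  0.46   1.921  1.765  0.119 -0.248] [-0.   -0.    0.    0.03 -0.   -0.03]
```

```bash
python3 -m jog '[[3.5,[0,0,2],[0,0,0]],[3.5,[0,0,5],[0,0,0]],[3.5,[-1,1,6],[0,0,7]],[3.5,[-2,2.5,6],[0,0,14]],[3.5,[-3,4,6],[0,0,21]],[3.5,[-4,6,6],[0,0,28]],[3.5,[-5,7.5,6],[0,0,35]],[3.5,[-6,9,6],[0,0,42]],[3.5,[-7,11,6],[0,0,49]],[3.5,[-7.5,12,6],[0,0,56]],[3.5,[-7.5,12.5,6],[0,0,60]],[3.5,[-7.5,12.5,6],[0,0,60]]]' 30; python3 -m jog '[[3.5,[0,0,0],[0,0,0]],[3.5,[0,0,0],[0,0,0]],[3.5,[0,0,0],[0,0,0]]]' 30;  python3 -c "
from workcell import status
s=status.get_state();print(s['joints'].round(3),s['joint_vel'].round(2))"
```

```text
time: 20.0
tcp_pos: [0.6227, 0.1714, 0.2423]
eef_rot: [-3.076, -0.784, 1.044]
contact_force: [0.4, 0.6, -2.0]
finger_gap: 0.0439
gripper_force: 30.0
time: 20.3
tcp_pos: [0.6218, 0.1723, 0.2429]
eef_rot: [-3.076, -0.787, 1.042]
contact_force: [0.3, -0.2, -2.0]
finger_gap: 0.0441
gripper_force: 30.0
[-0.22   0.439  1.696  0.933  1.041 -0.232] [-0.   -0.   -0.01  0.    0.   -0.  ]
```

```bash
cat > aim.py <<'E'
from h import *;from workcell import status
s=status.get_state();R=Ro.from_euler('xyz',s['eef_rot']);Rt=Ro.from_euler('xyz',[np.pi,-np.pi/4,np.pi/3])
print('turn',(Rt*R.inv()).as_rotvec(degrees=True).round(2))
# thermometer axes in the tool frame: f=+x? tool x at grasp (yaw 95.5, roll pi) is opposite the nose
M=R.as_matrix();f,u=-M[:,0],-M[:,2];sq=np.array([.5485,.033,.05])
o=s['tcp_pos']+.003*f+.022*u;v=np.cross(u,f);d=sq-(o+.06*f)
print('aim f',f.round(3),'origin',o.round(3),'square in nose frame',[round(float(d@a),4) for a in(f,v,u)])
ft,ut=-Rt.as_matrix()[:,0],-Rt.as_matrix()[:,2]
print('shift cm',((sq-.18*ft-.003*ft-.022*ut-s['tcp_pos'])*100).round(2))
E
python3 aim.py
```

```text
turn [-1.41 -2.24 -2.37]
aim f [-0.356 -0.61  -0.708] origin [0.614 0.156 0.256] square in nose frame [0.1847, 0.0085, -0.0463]
shift cm [-0.08 -1.38 -7.91]
```

```bash
python3 -m jog '[[3.5,[0,-0.3,-1],[-1.4,-2.2,-2.4]],[3.5,[0,-0.6,-2],[-1.4,-2.2,-2.4]],[3.5,[0,-0.9,-3.5],[-1.4,-2.2,-2.4]],[3.5,[0,-1.2,-5],[-1.4,-2.2,-2.4]],[3.5,[-0.1,-1.4,-6.5],[-1.4,-2.2,-2.4]],[3.5,[-0.1,-1.4,-7.5],[-1.4,-2.2,-2.4]],[3.5,[-0.1,-1.4,-7.9],[-1.4,-2.2,-2.4]],[3.5,[-0.1,-1.4,-7.9],[-1.4,-2.2,-2.4]],[3.5,[-0.1,-1.4,-7.9],[-1.4,-2.2,-2.4]],[3.5,[-0.1,-1.4,-7.9],[-1.4,-2.2,-2.4]]]' 30; python3 aim.py
python3 - <<'E'
from workcell import vision;from h import *
T,S=vision.snapshot('top'),vision.snapshot('side');A=T['color'];B=S['color']
R=Ro.from_euler('xyz',[np.pi,-np.pi/4,np.pi/3]).as_matrix();f,u=-R[:,0],-R[:,2];o=np.array([.5485,.033,.05])-.18*f
print('pred: display top',proj(T,o+.021*u-.043*f),'stripe side',proj(S,o+.021*u+.043*f),'nose side',proj(S,o+.06*f))
def col(I,lo,hi,s,box,n):
    h=cv2.cvtColor(I,cv2.COLOR_RGB2HSV).astype(int);m=((h[...,0]+15)%180>=lo)&((h[...,0]+15)%180<hi)&(h[...,1]>s)
    for a,c,r in blob(m.astype(np.uint8),box,4): print(n,a,c)
col(A,55,100,80,(180,60,300,170),'disp top');col(B,55,100,80,(230,80,360,220),'disp side')
col(B,7,23,140,(230,100,360,210),'stripe side')
cv2.imwrite('pics/g6.png',np.hstack([cv2.resize(A[60:220,190:400],(400,305),interpolation=2),cv2.resize(B[90:250,230:440],(400,305),interpolation=2)])[:,:,::-1])
E
```

```text
time: 21.3
tcp_pos: [0.6216, 0.1585, 0.1646]
eef_rot: [3.141, -0.786, 1.049]
contact_force: [-1.1, 0.1, -2.3]
finger_gap: 0.0437
gripper_force: 30.0
turn [-0.03  0.06 -0.05]
aim f [-0.352 -0.612 -0.708] origin [0.613 0.143 0.178] square in nose frame [0.1207, -0.0007, -0.0002]
shift cm [-0.06  0.   -0.08]
pred: display top [[223.55135306 105.98406922]] stripe side [[281.55008456 157.87271106]] nose side [[280.9559744 163.4828036]]
disp top 106 [223.93396226 105.5754717 ]
disp side 4 [341.25 147.5 ]
stripe side 5 [282. 157.]
stripe side 5 [281.8 163.2]
stripe side 5 [290.4 192.6]
stripe side 26 [285.61538462 196.80769231]
stripe side 5 [292.  195.6]
stripe side 4 [342.75 197.25]
stripe side 8 [292.375 199.5  ]
```

View pics/g6.png

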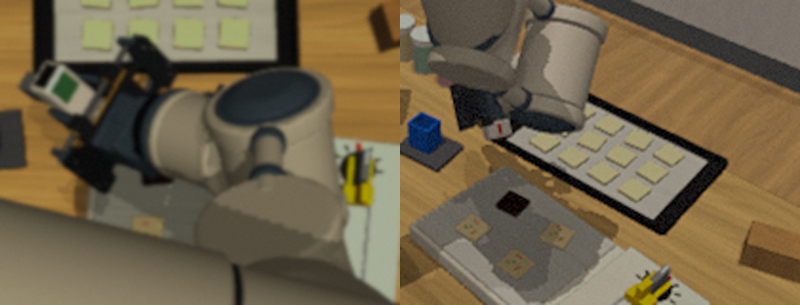

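The display and stripe are within 1 px of where I predicted. The thermometer is clear of everything and the squares, lock and knob are in place. I'll let it settle and hand in.

```bash
python3 -m jog '[[3.5,[0,0,0],[0,0,0]],[3.5,[0,0,0],[0,0,0]],[3.5,[0,0,0],[0,0,0]],[3.5,[0,0,0],[0,0,0]],[3.5,[0,0,0],[0,0,0]]]' 30; python3 -c "
from workcell import ticket;print(ticket.sign_off())"
```

```text
time: 21.9
tcp_pos: [0.6213, 0.1584, 0.164]
eef_rot: [-3.141, -0.786, 1.048]
contact_force: [-0.1, 0.3, -2.6]
finger_gap: 0.0441
gripper_force: 30.0
the job is handed in; nothing more can be done
None
```

I handed the job in at about 22 s; the sign-off gave no verdict. By my measurements the knob is at the red mark, the lock is fully home, and the thermometer is held still, 45° nose-down, aimed at the dark square from about 12 cm.

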